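# Find the blind bore by feel and hold the spacer hole-up

### The arm

A 6-joint arm with a two-finger parallel gripper is mounted at the origin on the work surface. World frame = base frame: x ahead of the robot, y to its left, z up, the work surface at z = 0. Lengths are in m, angles in rad, forces in N, time in s.
With the tool pointing down it reaches from about 0.35 to 0.775 m from the base axis. Payload 5.5 kg.
Tool frame: the origin (TCP) lies on the centre line of the jaws, within the pads' length; the fingertips stand 11 mm ahead of it and the grasp point (between the pads) lies 8 mm behind it (env.tip_extent is the distance from the TCP to the fingertips, in m); z points along the fingers, y is the line along which they close (so a half turn about z gives the same grasp; the last joint's range is limited). The gripper opens to 85 mm and grips with 20 to 120 N. Pads are 22 mm wide; open, the fingers measure 114 mm over their backs; the gripper's body (76 mm by 85 mm) begins 54 mm behind the grasp point. The pads swing forward as they close: fully open they stand 13 mm farther back than shut.
Start: joints at [-0.14, 0.313, 0.046, 1.304, 0, 1.431], TCP at [0.575, -0, 0.242] pointing down, gripper open.
Joint ranges: [-2.76, 2.76], [-0.86, 1.69], [-1.03, 1.26], [-2.2, 2.34], [-1.47, 1.5], [-3.14, 3.14]. Speed limits (rad/s): [2.57, 2.57, 3.14, 3.14, 3.14, 3.14].

### API

Orientations are given as a unit quaternion [w, x, y, z].
In Python, from workcell import env gives the robot as it stands.
- The arm moves only by the shell command python3 -m jog 'ROWS' [FORCE]. ROWS is JSON, a list of rows, each a list of 5 numbers: the gripper's target within -1 to 1 (shut at 1, half-way at 0, fully open at -1), then the shift along the tool's x, y, z in m, then the turn about the tool's z in degrees. In form: [[fingers, tx, ty, tz, turn], ...]. A call has 1 to 5 rows; each row shifts and turns the commanded pose from where the row before left it, along the tool's axes as they then stand; what a row does not reach is not made up. A row lasts 1/12 s, in which the tool goes at most 41.7 mm and 7.16 degrees, less where a joint would pass 70% of its speed; a pose out of reach is approached as far as the arm can. A call is refused whole if a number of a shift passes 0.0417 or a number of a turn 7.16, either way. A call with a gripper value outside its range is refused whole. The fingers move at their own pace and stop on an object; FORCE is the grip in N (left out, the last holds). Time passes only in rows, so rows that do not move let the fingers close. It gives the time, the measured TCP pose, the force, the opening and the grip force at its end, in the units of the state.
- env.get_state(): the state, without advancing time (a new reading comes with each control period).
- env.read_camera(name): name is "scene" or "side" or "wrist"; returns a dict with "img" (420x560x3 uint8, red, green, blue), "fov_y" (degrees; the focal length in pixels is half the picture's height over the tangent of half this angle, whatever the lens; pixels are square), "cx", "cy" (the principal point, pixels), "T" (4x4, takes a point from camera to world coordinates). Camera axes: x right, y up, looking along -z (the intrinsics and any distortion apply to the point x, -y, -z); pixel columns grow to the right and rows downward; lengths in m; the calibration is good to about 2 mm. A picture is of the moment at which its call begins. There is no depth.
- env.hand_in(): hands the job in; it is judged then, once.
The state is a dict: "clock": time; "joint_pos": joint angles; "qvel": joint speeds; "tau": joint torques, N m; "tcp_pos": TCP position; "orientation": TCP orientation; "wrist_force": force on the tool from outside, world axes, zero at the start; "ft_torque": the same for the moment, N m; "finger_gap": finger opening in m; "grip_force": force on a finger pad.
Only numpy, scipy, OpenCV 4.12 (cv2) and the standard library are available. Lean on these libraries where they do the work, as an engineer would, in place of code of your own. Each camera call takes 0.05 s, during which the arm holds its last target. There are 200 camera calls.

### The job

One end of the loose square aluminium spacer block is bored deep, while its other end only has a shallow recess of the same width. Pick the block up and find the deep bore by feel, sliding it along the horizontal stub of the blue stand until the stub bottoms in the bore (at the wrong end the stub stops after a few millimetres); then draw it off the stub, turn the block so that the deep bore faces straight up, and finish while still holding it like that in the gripper, motionless and at least 15 cm above the bench. Do not shift the bearing, the grease can or the electric motor.

Things in the scene. Friction and masses are not known exactly. Their poses are not given: they have to be found in the camera images.
- block: Loose aluminium spacer block, 64 mm long and 44 x 44 mm square across, about 0.28 kg, lying on one of its long sides on the bench in any heading. Origin at the centre of the block (22 mm above the bench at the start). Its x axis runs along the 64 mm length and points out of the deep bore: the bore (28 mm diameter, 40 mm deep, blind) opens in the +x end, 32 mm from the origin; the -x end has only a recess of the same diameter, 5 mm deep. Both are on the block's long axis.
- bore_mouth (a point): Centre of the mouth of the deep bore, on the block's +x end face, 32 mm from the block's origin. Axes parallel to the block's; x points out of the bore.
- stand: Blue feeler stand fixed to the bench. Origin at the centre of the underside of its base plate (120 mm along x, 100 mm along y, 10 mm high). On it an upright post, 30 mm (x) by 36 mm (y), top 110 mm above the bench, centred on the origin. From the middle of the post's -x face a rigid horizontal steel stub, 14 mm diameter and 60 mm long, points along the stand's -x axis (roughly towards the robot), its axis 90 mm above the bench. z is up.
- stub_tip (a point): Centre of the free end of the stub: 75 mm from the stand's origin along its -x axis, 90 mm above the bench. Axes parallel to the stand's. With the stub bottomed in the bore this point is 40 mm inside the mouth, that is 8 mm beyond the block's origin on the recessed side.
- bearing: Steel bearing ring, 72 mm outside diameter, 18 mm high, loose, to be left alone. Origin at the centre of its underside.
- grease: Grease can with a yellow label, 68 mm diameter, 85 mm high, loose, to be left alone. Origin at the centre of its underside.
- motor: Small grey electric motor on a foot, about 200 mm long along its x axis with the shaft, 110 mm wide, 125 mm high, 3 kg, to be left alone. Origin at the centre of the underside of its foot.
Not all that is in view belongs to the job. Several things look just like the block: the one meant starts farthest to the robot's left. Of the things shaped like the stand, the blue one is meant.

How it is judged:
By the outcome, as a careful person would: the job done as asked, in the order asked, and still so for the second after the job is handed in, while the arm keeps its last pose, push and grip.
It also fails if it takes over 45 s, if anything falls off the work surface, if the arm or the gripper's body presses on something with over 40 N, if the wrist force passes 120 N, or if a joint passes its speed limit or range.

## Working session

There is one attempt and no reset: what is moved stays moved. The work goes in short steps, Python scripts to look and compute and a shell command to move; the robot and the scene stay as the last step left them, time stands still between calls to the robot, and variables do not carry over. Pictures are saved under pics/ and viewed, at most 10 in all, crops included, and the job is handed in when it is done.

```bash
mkdir -p pics; ls; python3 - <<'E'
from workcell import env
import cv2,numpy as np
for n in("scene","side"):
    c=env.read_camera(n);cv2.imwrite(f"pics/{n}0.png",c["img"][:,:,::-1])
    print(n,c["fov_y"],c["cx"],c["cy"],[k for k in c],np.round(c["T"],3).tolist())
s=env.get_state();print(s)
E
```

```text
pics
scene 57.26007319713043 285.3561200969795 213.57686023487017 ['img', 'fov_y', 'cx', 'cy', 'T'] [[0.334, -0.597, 0.73, 1.467], [0.943, 0.211, -0.259, -0.305], [0.001, 0.774, 0.633, 0.824], [0.0, 0.0, 0.0, 1.0]]
side 46.353239376762566 285.5073682333453 207.05932947526207 ['img', 'fov_y', 'cx', 'cy', 'T'] [[0.964, 0.194, -0.184, 0.423], [-0.267, 0.676, -0.686, -0.763], [-0.009, 0.711, 0.704, 0.856], [0.0, 0.0, 0.0, 1.0]]
{'clock': 0.1, 'joint_pos': array([-1.39589488e-01,  3.13902887e-01,  4.50964714e-02,  1.30359545e+00,
       -1.30791947e-05,  1.43122226e+00]), 'qvel': array([ 0.00120599, -0.00161295,  0.0055104 ,  0.00026107, -0.00109063,
       -0.00188989]), 'tau': array([ 3.58776997e-03, -4.81727242e+01,  2.99244744e+01,  1.27543980e-02,
       -1.12281841e-04,  1.60051752e-05]), 'tcp_pos': array([5.74565856e-01, 5.35950043e-05, 2.41512364e-01]), 'orientation': array([-6.37163551e-04,  7.07112001e-01,  7.07101106e-01, -4.88370427e-04]), 'wrist_force': array([0.2061192 , 0.256072  , 0.13742262]), 'ft_torque': array([ 0.04552747, -0.0395026 ,  0.0165721 ]), 'grip_force': 0.0, 'finger_gap': 0.08524122080101545}
```

View pics/scene0.png

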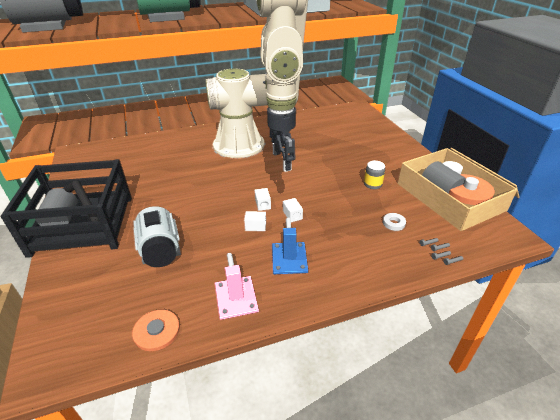

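View pics/side0.png

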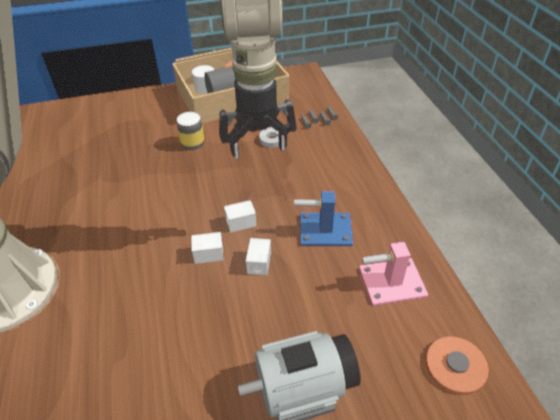

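The scene camera faces the robot, with +y to the right, and the side camera has +y up. The target block is the +y-most one, at scene (292,210) and side (240,216). The blue stand is at scene (290,255) and side (326,225), with its stub tip at side (296,202). Next I'll enlarge both areas.

```bash
cat > h.py <<'E'
from workcell import env
import cv2,numpy as np
def ray(c,u,v):
    f=c["img"].shape[0]/2/np.tan(np.radians(c["fov_y"]/2));T=np.array(c["T"])
    d=T[:3,:3]@np.array([(u-c["cx"])/f,-(v-c["cy"])/f,-1.]);return T[:3,3],d
def plane(c,u,v,z):
    o,d=ray(c,u,v);return o+d*(z-o[2])/d[2]
def proj(c,p):
    f=c["img"].shape[0]/2/np.tan(np.radians(c["fov_y"]/2));T=np.array(c["T"])
    q=T[:3,:3].T@(np.array(p)-T[:3,3]);return c["cx"]+f*q[0]/-q[2],c["cy"]-f*q[1]/-q[2]
def tri(a,b):
    A=[];y=[]
    for c,u,v in(a,b):
        o,d=ray(c,u,v);d/=np.linalg.norm(d);P=np.eye(3)-np.outer(d,d);A.append(P);y.append(P@o)
    return np.linalg.lstsq(np.vstack(A),np.hstack(y),rcond=None)[0]
def crop(c,x0,y0,w,h,k):
    return cv2.resize(c["img"][y0:y0+h,x0:x0+w,::-1],None,fx=k,fy=k,interpolation=cv2.INTER_CUBIC)
def top(c,seed,lo):  # bright (top-face) blob containing seed
    m=(c["img"].min(2)>lo).astype(np.uint8);n,l=cv2.connectedComponents(m,connectivity=4)
    k=(l==l[seed[1],seed[0]]).astype(np.uint8)
    return cv2.findContours(k,cv2.RETR_EXTERNAL,cv2.CHAIN_APPROX_NONE)[0][0][:,0,:].astype(float)
E
python3 - <<'E'
from h import *
a=env.read_camera("scene");b=env.read_camera("side")
A=crop(a,235,180,100,100,4);B=crop(b,220,180,140,100,4)[:, :400]
B=crop(b,215,180,100,100,4);C=cv2.hconcat([A,B]);cv2.imwrite("pics/c1.png",C)
print("side block px");
for r in range(204,230,3):print(r,[int(x) for x in b["img"][r,222:260:2].min(1)])
for n,c in(("scene",a),("side",b)):
    hsv=cv2.cvtColor(c["img"],cv2.COLOR_RGB2HSV);m=cv2.inRange(hsv,(104,130,40),(122,255,255))
    n_,l,st,ce=cv2.connectedComponentsWithStats(m);print(n,[ (st[i].tolist()) for i in range(1,n_) if st[i,4]>150])
E
```

```text
side block px
204 [80, 85, 103, 119, 158, 186, 209, 221, 238, 241, 242, 242, 242, 241, 238, 174, 88, 83, 83]
207 [80, 181, 237, 241, 244, 245, 246, 245, 244, 245, 243, 241, 242, 243, 242, 227, 116, 86, 83]
210 [83, 127, 233, 241, 243, 245, 244, 245, 244, 243, 244, 244, 243, 243, 241, 241, 194, 86, 82]
213 [77, 86, 191, 240, 242, 243, 244, 244, 245, 243, 244, 244, 241, 239, 230, 224, 204, 106, 83]
216 [76, 78, 155, 232, 241, 242, 241, 237, 230, 220, 204, 190, 182, 177, 174, 172, 171, 111, 83]
219 [66, 68, 142, 188, 200, 184, 177, 173, 172, 174, 172, 173, 174, 175, 174, 174, 172, 115, 86]
222 [67, 62, 94, 162, 171, 170, 170, 169, 170, 169, 170, 170, 175, 176, 175, 173, 174, 130, 91]
225 [65, 67, 67, 130, 167, 173, 172, 173, 171, 170, 173, 171, 172, 174, 173, 170, 167, 124, 88]
228 [63, 69, 68, 87, 163, 170, 169, 172, 169, 167, 160, 152, 143, 120, 104, 91, 88, 90, 86]
scene [[422, 67, 138, 203, 10292], [272, 228, 36, 46, 1137]]
side [[12, 0, 181, 103, 10070]]
```

View pics/c1.png

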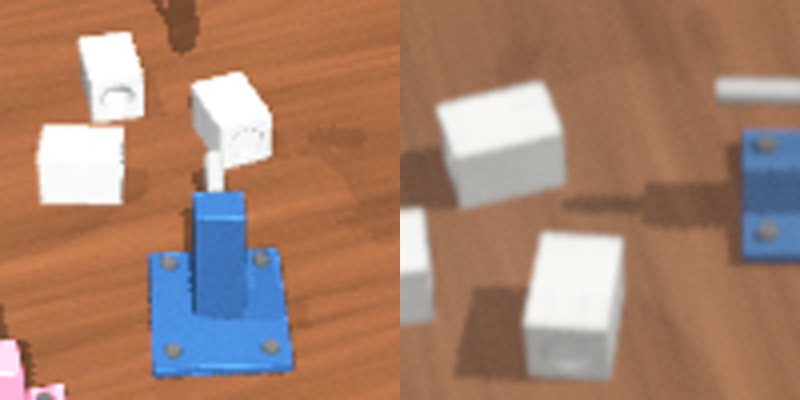

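```bash
python3 - <<'E'
from h import *
a=env.read_camera("scene");b=env.read_camera("side")
P=[plane(b,*q,.044) for q in [(224.5,205.75),(251.25,200.5),(255.75,211.75),(228,217.5)]]
for p in P:print(p.round(4))
P=np.array(P);print("c",P.mean(0).round(4),[np.linalg.norm(P[i]-P[(i+1)%4]).round(4) for i in range(4)])
for i,j in((0,1),(3,2)):d=P[j]-P[i];print("head",np.degrees(np.arctan2(d[1],d[0])))
# scene top: same
Q=np.array([plane(a,235+x/4,180+y/4,.044) for x,y in[(191,92),(241,74),(271,123),(220,140)]])
print("scene c",Q.mean(0).round(4),[np.linalg.norm(Q[i]-Q[(i+1)%4]).round(4) for i in range(4)])
for i,j in((0,3),(1,2)):d=Q[j]-Q[i];print("head",np.degrees(np.arctan2(d[1],d[0])))
S=np.array([plane(a,235+x/4,180+y/4,.01) for x,y in[(149,255),(278,248),(293,370),(155,375)]])
print("stand base c",S.mean(0).round(4),S.round(3).tolist(),[np.linalg.norm(S[i]-S[(i+1)%4]).round(4) for i in range(4)])
for i,j in((0,3),(1,2)):d=S[j]-S[i];print("head",np.degrees(np.arctan2(d[1],d[0])))
d=S[1]-S[0];print(np.degrees(np.arctan2(d[1],d[0]))-90)
print("tip tri",tri((b,294.5,202.2),(a,288.3,219.5)), plane(b,294.5,202.2,.09),plane(a,288.3,219.5,.09))
# post top edge corners scene
T=np.array([plane(a,235+x/4,180+y/4,.11) for x,y in[(193,194),(243,193),(246,220),(194,220)]]);print("post",T.mean(0).round(4),T.round(3).tolist())
E
```

```text
[0.4986 0.0734 0.044 ]
[0.5634 0.0734 0.044 ]
[0.5652 0.0336 0.044 ]
[0.4994 0.033  0.044 ]
c [0.5317 0.0534 0.044 ] [np.float64(0.0648), np.float64(0.0399), np.float64(0.0658), np.float64(0.0404)]
head 0.006656467552932777
head 0.48639216117795897
scene c [0.5426 0.0485 0.044 ] [np.float64(0.0487), np.float64(0.0695), np.float64(0.0467), np.float64(0.0668)]
head 1.075763527502075
head -0.22851114111876333
stand base c [ 0.7246 -0.0278  0.01  ] [[0.653, -0.058, 0.01], [0.678, 0.037, 0.01], [0.798, 0.001, 0.01], [0.77, -0.092, 0.01]] [np.float64(0.099), np.float64(0.1245), np.float64(0.0971), np.float64(0.1215)]
head -15.989492060494493
head -16.829036416152405
-14.959950659919826
tip tri [ 0.64810407 -0.00479135  0.0883255 ] [ 0.64758256 -0.00607714  0.09      ] [ 0.65024037 -0.00574114  0.09      ]
post [ 0.723  -0.0278  0.11  ] [[0.705, -0.04, 0.11], [0.715, -0.007, 0.11], [0.742, -0.015, 0.11], [0.73, -0.049, 0.11]]
```

Measured: the block is at about (0.535, 0.052) with heading about 0°. The stand is at (0.724, -0.028), heading about -16°, and its stub tip is at (0.650, -0.006). Next I'll hover over the block, turn the jaws and look with the wrist camera.

```bash
python3 -m jog '[[-1,0.026,-0.02,0,7],[-1,0.026,-0.02,0,7],[-1,0,0,0,7],[-1,0,0,0,7],[-1,0,0,0,7]]'
python3 -c "
from h import *
s=env.get_state();print(s['joint_pos'])"
```

```text
clock: 0.72
tcp_pos: [0.538, 0.0549, 0.2425]
orientation: [0.0, 0.888, 0.46, 0.0]
wrist_force: [-0.4, -0.3, 0.7]
finger_gap: 0.0852
grip_force: 0.0
[-4.67170551e-02  2.46217969e-01 -4.38463502e-02  1.28034555e+00
 -6.41783740e-05  2.13973024e+00]
```

```bash
R='' ; python3 -m jog '[[-1,0,0,0,-7.16],[-1,0,0,0,-7.16],[-1,0,0,0,-7.16],[-1,0,0,0,-7.16],[-1,0,0,0,-7.16]]' >/dev/null
python3 -m jog '[[-1,0,0,0,-7.16],[-1,0,0,0,-7.16],[-1,0,0,0,-7.16],[-1,0,0,0,-7.16],[-1,0,0,0,-7.16]]' >/dev/null
python3 -m jog '[[-1,0,0,0,-7.16],[-1,0,0,0,-7.16],[-1,0,0,0,-7.16],[-1,0,0,0,-7.16],[-1,0,0,0,-7.16]]' >/dev/null
python3 -m jog '[[-1,0,0,0,-7.16],[-1,0,0,0,-7.16],[-1,0,0,0,-3.5],[-1,0,0,0,0]]'
python3 - <<'E'
from h import *
s=env.get_state();print(s['joint_pos'].round(3))
c=env.read_camera("wrist");cv2.imwrite("pics/w1.png",c["img"][:,:,::-1]);print(c["fov_y"],c["cx"],c["cy"],c["T"].round(3).tolist())
m=(c["img"].min(2)>200).astype(np.uint8)
for k in cv2.findContours(m,cv2.RETR_EXTERNAL,cv2.CHAIN_APPROX_SIMPLE)[0]:
    if cv2.contourArea(k)<400:continue
    q=cv2.boxPoints(cv2.minAreaRect(k));P=np.array([plane(c,*p,.044) for p in q]);d=[P[1]-P[0],P[2]-P[1]]
    print(q.round(0).tolist(),P.mean(0).round(4),[(np.linalg.norm(e).round(4),np.degrees(np.arctan2(e[1],e[0])).round(1)) for e in d])
E
```

```text
clock: 2.3
tcp_pos: [0.5383, 0.0542, 0.2423]
orientation: [0.0, -0.003, 1.0, -0.0]
wrist_force: [-0.9, -0.5, 0.4]
finger_gap: 0.0855
grip_force: 0.0
[-0.048  0.247 -0.043  1.28  -0.    -0.053]
67.4583766861267 280.7130750195617 209.27138907426794 [[-0.006, -0.959, -0.285, 0.467], [1.0, -0.005, -0.002, 0.055], [0.0, -0.285, 0.959, 0.374], [0.0, 0.0, 0.0, 1.0]]
[[474.0, 297.0], [514.0, 258.0], [546.0, 290.0], [507.0, 330.0]] [0.6688 0.3285 0.044 ] [(np.float64(0.063), np.float64(145.2)), (np.float64(0.0634), np.float64(48.7))]
[[118.0, 198.0], [131.0, 161.0], [191.0, 183.0], [178.0, 220.0]] [ 0.5449 -0.0806  0.044 ] [(np.float64(0.0446), np.float64(153.8)), (np.float64(0.0656), np.float64(69.4))]
[[256.0, 148.0], [298.0, 146.0], [301.0, 207.0], [259.0, 209.0]] [0.5305 0.0523 0.044 ] [(np.float64(0.0436), np.float64(93.0)), (np.float64(0.0661), np.float64(4.0))]
[[174.0, 121.0], [179.0, 49.0], [226.0, 52.0], [221.0, 124.0]] [ 0.441  -0.0248  0.044 ] [(np.float64(0.0665), np.float64(171.1)), (np.float64(0.0443), np.float64(87.0))]
```

View pics/w1.png

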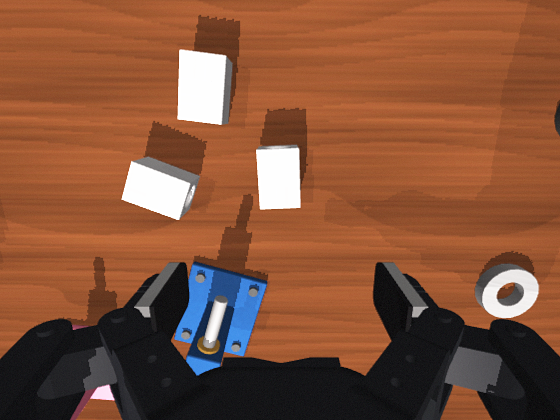

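The wrist view shows the target at px (279,177), giving (0.5305, 0.0523) at 3° heading and 44×66 mm, which matches the given size. The stub runs from (221,299) to (208,343). The descent path is clear.

```bash
python3 - <<'E'
from h import *
c=env.read_camera("wrist")
t=plane(c,221,298,.093);b=plane(c,208.5,345,.09);d=b-t;print(t,b,np.linalg.norm(d),np.degrees(np.arctan2(d[1],d[0])))
E
python3 -m jog '[[-1,0.0078,-0.0019,0,-2.7],[-1,0,0,0.036,0],[-1,0,0,0.036,0],[-1,0,0,0.036,0],[-1,0,0,0.036,0]]'
python3 -m jog '[[-1,0,0,0.036,0],[-1,0,0,0.03,0],[-1,0,0,0.015,0],[-1,0,0,0,0]]'
python3 -m jog '[[1,0,0,0,0],[1,0,0,0,0],[1,0,0,0,0],[1,0,0,0,0],[1,0,0,0,0]]' 50
python3 -m jog '[[1,0,0,0,0],[1,0,0,0,0],[1,0,0,0,0]]' 50
```

```text
[ 0.6447163  -0.00551336  0.093     ] [ 0.70450761 -0.02263452  0.09      ] 0.06226664221662935 -15.97898756708258
clock: 2.82
tcp_pos: [0.5307, 0.0523, 0.0973]
orientation: [0.001, -0.025, 1.0, -0.0]
wrist_force: [0.6, -0.4, -0.5]
finger_gap: 0.085
grip_force: 0.0
clock: 3.15
tcp_pos: [0.5271, 0.0524, 0.0134]
orientation: [-0.004, -0.025, 1.0, 0.0]
wrist_force: [-0.7, -0.4, -0.9]
finger_gap: 0.0858
grip_force: 0.0
clock: 3.57
tcp_pos: [0.5324, 0.052, 0.0193]
orientation: [0.002, -0.025, 1.0, -0.0]
wrist_force: [-0.5, -1.9, 7.2]
finger_gap: 0.0436
grip_force: 52.5
clock: 3.82
tcp_pos: [0.5323, 0.052, 0.0193]
orientation: [0.002, -0.025, 1.0, -0.0]
wrist_force: [-0.5, -1.0, 7.5]
finger_gap: 0.0433
grip_force: 52.5
```

```bash
python3 -m jog '[[1,0,0,-0.02,0],[1,0,0,-0.025,0],[1,0,0,-0.023,6.3],[1,0,0,0,6.3],[1,0,0,0,6.3]]'
python3 -m jog '[[1,-0.017,-0.006,0,0],[1,-0.025,-0.009,0,0],[1,-0.025,-0.009,0,0],[1,0,0,0,0],[1,0,0,0,0]]'
python3 - <<'E'
from h import *
b=env.read_camera("side");a=env.read_camera("scene")
cv2.imwrite("pics/s2.png",cv2.hconcat([crop(a,240,150,100,130,4),crop(b,210,150,100,130,4)]))
E
```

```text
clock: 4.23
tcp_pos: [0.532, 0.0523, 0.0875]
orientation: [0.002, 0.142, 0.99, 0.0]
wrist_force: [-0.4, -0.2, -3.8]
finger_gap: 0.043
grip_force: 52.0
clock: 4.65
tcp_pos: [0.5891, 0.01, 0.0852]
orientation: [0.0, 0.14, 0.99, 0.0]
wrist_force: [-0.3, 0.2, -3.0]
finger_gap: 0.0432
grip_force: 51.8
```

View pics/s2.png

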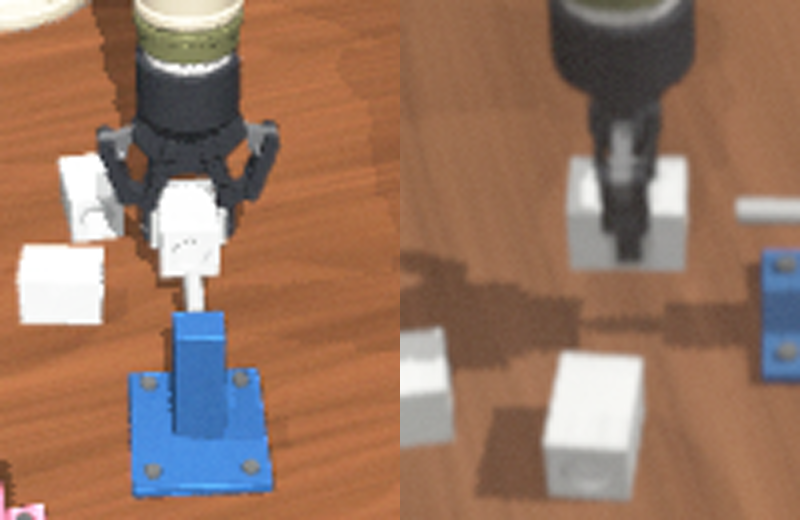

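The block is held square and lined up with the stub, at scene crop (190,230) with the stub at (193,290), and the gap is about 30 mm. I'll advance and check the force.

```bash
python3 -m jog '[[1,-0.012,0,-0.0015,0],[1,-0.012,0,0,0],[1,0,0,0,0]]'
python3 -m jog '[[1,-0.004,0,0,0],[1,-0.002,0,0,0],[1,0,0,0,0]]'
python3 -m jog '[[1,-0.003,0,0,0],[1,0,0,0,0]]'
```

```text
clock: 5.0
tcp_pos: [0.6125, 0.0043, 0.0871]
orientation: [0.001, 0.139, 0.99, 0.0]
wrist_force: [0.5, -0.7, -2.4]
finger_gap: 0.0432
grip_force: 51.8
clock: 5.25
tcp_pos: [0.6168, 0.0028, 0.0867]
orientation: [-0.0, 0.139, 0.99, 0.0]
wrist_force: [-0.3, -0.4, -2.7]
finger_gap: 0.0434
grip_force: 51.8
clock: 5.42
tcp_pos: [0.6202, 0.0018, 0.0869]
orientation: [0.0, 0.139, 0.99, -0.0]
wrist_force: [1.1, -0.2, -2.5]
finger_gap: 0.0436
grip_force: 51.8
```

```bash
python3 -m jog '[[1,-0.003,0,0,0],[1,0,0,0,0]]'
```

```text
clock: 5.58
tcp_pos: [0.6221, 0.0012, 0.0866]
orientation: [-0.001, 0.139, 0.99, 0.0]
wrist_force: [-3.3, 0.9, 0.1]
finger_gap: 0.0433
grip_force: 52.1
```

```bash
python3 -m jog '[[1,-0.003,0,0,0],[1,0,0,0,0]]';python3 -m jog '[[1,-0.002,0,0,0],[1,0,0,0,0]]'
```

```text
clock: 5.75
tcp_pos: [0.6221, 0.0011, 0.0864]
orientation: [-0.004, 0.139, 0.99, 0.0]
wrist_force: [-11.2, 3.1, 4.7]
finger_gap: 0.0437
grip_force: 52.6
clock: 5.92
tcp_pos: [0.6221, 0.0011, 0.0863]
orientation: [-0.006, 0.139, 0.99, 0.001]
wrist_force: [-15.7, 3.8, 8.0]
finger_gap: 0.0434
grip_force: 53.0
```

Hard stop after about 34 mm. That could be the recess floor or the rim, so I'll feel sideways with light contact.

```bash
python3 -m jog '[[1,0.005,0,0,0],[1,0,0,0,0],[1,0,0,0,0]]';for i in 1; do python3 -m jog '[[1,0,0.005,0,0],[1,0,0.005,0,0],[1,0,0,0,0]]'; python3 -m jog '[[1,0,-0.007,0,0],[1,0,-0.007,0,0],[1,0,-0.005,0,0],[1,0,0,0,0]]'; done
```

```text
clock: 6.17
tcp_pos: [0.6221, 0.0012, 0.0867]
orientation: [-0.001, 0.139, 0.99, 0.0]
wrist_force: [-5.2, 1.7, 0.5]
finger_gap: 0.0435
grip_force: 52.0
clock: 6.42
tcp_pos: [0.624, 0.0079, 0.0862]
orientation: [-0.002, 0.14, 0.99, -0.003]
wrist_force: [-8.6, -8.8, -0.9]
finger_gap: 0.0436
grip_force: 52.6
clock: 6.75
tcp_pos: [0.6198, -0.0066, 0.0861]
orientation: [-0.001, 0.139, 0.99, 0.002]
wrist_force: [-2.7, 5.4, -3.2]
finger_gap: 0.0435
grip_force: 53.4
```

The sideways motion is trapped within about ±7 mm, so the stub is in the shallow recess and the deep bore is at the other end. I'll draw off, turn the block 180° (negative direction, to stay within joint 6's range) and try that end.

```bash
python3 -m jog '[[1,0.004,0.0045,0,0],[1,0.011,0.004,0,0],[1,0.02,0,0,0],[1,0.015,0,0,0],[1,0,0,0,-7]]'
python3 -m jog '[[1,0,0,0,-7],[1,0,0,0,-7],[1,0,0,0,-7],[1,0,0,0,-7],[1,0,0,0,-7]]' >/dev/null
python3 -m jog '[[1,0,0,0,-7],[1,0,0,0,-7],[1,0,0,0,-7],[1,0,0,0,-7],[1,0,0,0,-7]]' >/dev/null
python3 -m jog '[[1,0,0,0,-7],[1,0,0,0,-7],[1,0,0,0,-7],[1,0,0,0,-7],[1,0,0,0,-7]]' >/dev/null
python3 -m jog '[[1,0,0,0,-7],[1,0,0,0,-7],[1,0,0,0,-7],[1,0,0,0,-7],[1,0,0,0,-7]]' >/dev/null
python3 -m jog '[[1,0,0,0,-7],[1,0,0,0,-7],[1,0,0,0,-7],[1,0,0,0,-7],[1,0,0,0,-5]]' >/dev/null
python3 -m jog '[[1,0,0,0,0],[1,0,0,0,0]]'
python3 - <<'E'
from h import *
s=env.get_state();print(s['joint_pos'].round(3),s['tcp_pos'].round(4),s['orientation'].round(4))
h=2*np.arctan2(s['orientation'][2],s['orientation'][1]);print(np.degrees(h))
d=s['tcp_pos'][:2]-np.array([.621,.0007]);x=np.array([np.cos(h),np.sin(h)]);y=np.array([x[1],-x[0]])
print("along",d@x,"lat",d@y)
E
```

```text
clock: 7.17
tcp_pos: [0.5725, 0.015, 0.0867]
orientation: [-0.001, 0.078, 0.997, -0.0]
wrist_force: [-0.7, -0.6, -2.9]
finger_gap: 0.0434
grip_force: 53.6
clock: 9.42
tcp_pos: [0.5757, 0.014, 0.0872]
orientation: [0.0, 0.99, -0.14, 0.001]
wrist_force: [0.6, -1.0, -2.4]
finger_gap: 0.0436
grip_force: 53.6
[-0.115  0.404 -0.216  0.948 -0.    -2.975] [0.5757 0.014  0.0872] [ 1.000e-04  9.901e-01 -1.403e-01  1.000e-03]
-16.135662303895245
along -0.047223818231184635 lat -0.0001653267205972573
```

```bash
python3 -m jog '[[1,0.016,0,0,0],[1,0.016,0,0,0],[1,0.005,0,0,0],[1,0.005,0,0,0],[1,0,0,0,0]]'
python3 -m jog '[[1,0.004,0,0,0],[1,0.004,0,0,0],[1,0,0,0,0]]'
python3 -m jog '[[1,0.005,0,0,0],[1,0.005,0,0,0],[1,0,0,0,0]]'
```

```text
clock: 9.83
tcp_pos: [0.6158, 0.0023, 0.0867]
orientation: [0.0, 0.99, -0.14, 0.0]
wrist_force: [-0.0, 0.7, -2.7]
finger_gap: 0.0432
grip_force: 53.5
clock: 10.08
tcp_pos: [0.6233, 0.0003, 0.0869]
orientation: [0.0, 0.99, -0.139, 0.0]
wrist_force: [-0.5, -0.4, -2.6]
finger_gap: 0.0433
grip_force: 53.5
clock: 10.33
tcp_pos: [0.6337, -0.0027, 0.087]
orientation: [0.0, 0.99, -0.139, 0.001]
wrist_force: [0.5, -1.6, -2.5]
finger_gap: 0.0434
grip_force: 53.5
```

It went past the recess depth without resistance, so this is the deep bore. I'll continue until it bottoms, expected at TCP x of about 0.652.

```bash
python3 -m jog '[[1,0.006,0,0,0],[1,0.006,0,0,0],[1,0,0,0,0]]'
python3 -m jog '[[1,0.004,0,0,0],[1,0.002,0,0,0],[1,0,0,0,0]]'
python3 -m jog '[[1,0.003,0,0,0],[1,0,0,0,0]]'
python3 -m jog '[[1,0.003,0,0,0],[1,0,0,0,0]]'
```

```text
clock: 10.58
tcp_pos: [0.6455, -0.0062, 0.0869]
orientation: [0.0, 0.99, -0.139, 0.001]
wrist_force: [0.2, -0.2, -2.7]
finger_gap: 0.043
grip_force: 53.5
clock: 10.83
tcp_pos: [0.6503, -0.0075, 0.0868]
orientation: [0.0, 0.99, -0.139, 0.0]
wrist_force: [-0.6, -0.5, -3.8]
finger_gap: 0.0434
grip_force: 53.5
clock: 11.0
tcp_pos: [0.652, -0.008, 0.0865]
orientation: [-0.0, 0.99, -0.139, -0.001]
wrist_force: [-2.3, 1.4, -1.4]
finger_gap: 0.0436
grip_force: 53.7
clock: 11.17
tcp_pos: [0.652, -0.008, 0.0864]
orientation: [-0.0, 0.99, -0.139, -0.004]
wrist_force: [-10.4, 2.6, 2.7]
finger_gap: 0.0436
grip_force: 54.1
```

The stub bottomed in the deep bore at TCP x = 0.652, exactly as predicted, so the deep bore is at the tool +x end. I'll draw off and turn to heading -106°. The tool only ever points down, so I'll then pivot the block in the pads, levering its recessed end down under the stub by raising the tool.

```bash
python3 -m jog '[[1,-0.010,0,0,0],[1,-0.02,0,0,0],[1,-0.025,0,0,0],[1,-0.025,0,0,0],[1,-0.01,0,0,0]]'
python3 -m jog '[[1,0,0,0,7],[1,0,0,0,7],[1,0,0,0,7],[1,0,0,0,7],[1,0,0,0,7]]' >/dev/null
python3 -m jog '[[1,0,0,0,7],[1,0,0,0,7],[1,0,0,0,7],[1,0,0,0,7],[1,0,0,0,7]]' >/dev/null
python3 -m jog '[[1,0,0,0,7],[1,0,0,0,7],[1,0,0,0,6],[1,0,0,0,0],[1,0,0,0,0]]'
python3 - <<'E'
from h import *
s=env.get_state();h=2*np.arctan2(s['orientation'][2],s['orientation'][1]);print(np.degrees(h))
x=np.array([np.cos(h),np.sin(h)]);y=np.array([x[1],-x[0]])
t=np.radians(-16);C=np.array([.646,-.0063])+.010*np.array([np.cos(t),np.sin(t)])
d=C+.075*x-s['tcp_pos'][:2];print("tx,ty",d@x,d@y)
a=env.read_camera("side")
print("pink tip",plane(a,366,258,.09))
E
```

```text
clock: 11.58
tcp_pos: [0.5655, 0.0168, 0.0865]
orientation: [-0.0, 0.99, -0.139, -0.002]
wrist_force: [-0.6, -0.1, -4.0]
finger_gap: 0.0434
grip_force: 53.6
clock: 12.83
tcp_pos: [0.5693, 0.0158, 0.0871]
orientation: [0.0, -0.603, 0.798, -0.0]
wrist_force: [-1.3, 0.3, -2.9]
finger_gap: 0.0438
grip_force: 53.4
254.19358302537808
tx,ty 0.07537174174786797 -0.08982143235763371
pink tip [ 0.74044637 -0.19991925  0.09      ]
```

```bash
python3 -m jog '[[1,0.025,0,0,0],[1,0.025,0,0,0],[1,0.025,0,0,0],[1,0,-0.03,0,0],[1,0,-0.03,0,0]]'
python3 -m jog '[[1,0,-0.03,0,0],[1,0,0,0.016,0],[1,0,0,0.016,0],[1,0,0,0,0],[1,0,0,0,0]]'
python3 - <<'E'
from h import *
b=env.read_camera("side");a=env.read_camera("scene")
cv2.imwrite("pics/s3.png",cv2.hconcat([crop(a,225,150,100,130,4),crop(b,250,150,100,130,4)]))
E
```

```text
clock: 13.3
tcp_pos: [0.6041, -0.0738, 0.0865]
orientation: [-0.001, -0.602, 0.798, 0.001]
wrist_force: [1.9, 0.5, -2.4]
finger_gap: 0.0434
grip_force: 53.6
clock: 13.72
tcp_pos: [0.6336, -0.0807, 0.0536]
orientation: [-0.001, -0.603, 0.798, 0.001]
wrist_force: [0.1, -0.4, -2.6]
finger_gap: 0.0434
grip_force: 53.8
```

View pics/s3.png

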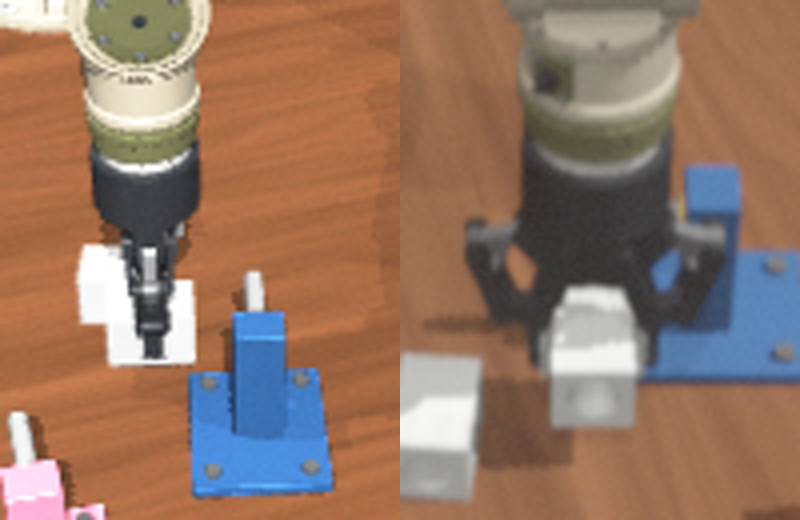

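The finger knuckles spread wide and could hit the post from this side. It's better to lever at the stub's tip, with the block in line with the stub (heading 164°) and the fingers clear of the post. I'll move back and re-turn.

```bash
python3 -m jog '[[1,0,0,-0.0165,0],[1,0,0,-0.0165,0],[1,0,0.023,0,0],[1,0,0.023,0,0],[1,0,0.0227,0,0]]' 
python3 -m jog '[[1,-0.025,0,0,0],[1,-0.025,0,0,0],[1,-0.025,0,0,0],[1,0,0,0,7],[1,0,0,0,7]]' >/dev/null
python3 -m jog '[[1,0,0,0,7],[1,0,0,0,7],[1,0,0,0,7],[1,0,0,0,7],[1,0,0,0,7]]' >/dev/null
python3 -m jog '[[1,0,0,0,7],[1,0,0,0,7],[1,0,0,0,7],[1,0,0,0,7],[1,0,0,0,7]]' >/dev/null
python3 -m jog '[[1,0,0,0,6.2],[1,0,0,0.016,0],[1,0,0,0.016,0],[1,0,0,0,0]]' 
cat > rel.py <<'E'
from h import *
s=env.get_state();h=2*np.arctan2(s['orientation'][2],s['orientation'][1])
x=np.array([np.cos(h),np.sin(h)]);y=np.array([x[1],-x[0]]);d=s['tcp_pos'][:2]-np.array([.646,-.0063])
print("head",np.degrees(h).round(1),"d",(d@x).round(4),"lat",(d@y).round(4),"z'",(s['tcp_pos'][2]+.008-.083).round(4),"F",s['wrist_force'].round(1))
E
python3 rel.py
```

```text
clock: 14.23
tcp_pos: [0.5691, -0.0621, 0.0898]
orientation: [0.001, -0.602, 0.798, -0.001]
wrist_force: [0.1, 0.3, -2.3]
finger_gap: 0.0433
grip_force: 54.0
clock: 15.82
tcp_pos: [0.5881, 0.0102, 0.0547]
orientation: [-0.001, 0.14, 0.99, -0.0]
wrist_force: [-1.0, -0.7, -3.5]
finger_gap: 0.0432
grip_force: 53.8
head 163.9 d 0.0602 lat -0.0002 z' -0.0203 F [-1.  -0.7 -3.5]
```

```bash
python3 -m jog '[[1,-0.012,0,0,0],[1,-0.012,0,0,0],[1,-0.0125,0,0,0],[1,0,0,0,0],[1,0,0,0,0]]' 20; python3 rel.py
python3 -m jog '[[1,0,0,-0.004,0],[1,0.001,0,-0.004,0],[1,0,0,0,0]]';python3 rel.py
```

```text
clock: 16.23
tcp_pos: [0.6254, -0.0004, 0.0572]
orientation: [0.001, 0.141, 0.99, 0.0]
wrist_force: [-0.5, -0.1, -2.7]
finger_gap: 0.0433
grip_force: 53.8
head 163.8 d 0.0214 lat -0.0 z' -0.0178 F [-0.5 -0.1 -2.7]
clock: 16.48
tcp_pos: [0.6223, 0.0003, 0.0625]
orientation: [-0.001, 0.141, 0.99, -0.0]
wrist_force: [4.7, -1.3, -14.9]
finger_gap: 0.0437
grip_force: 50.9
head 163.8 d 0.0246 lat -0.0003 z' -0.0125 F [  4.7  -1.3 -14.9]
```

```bash
python3 -m jog '[[1,0.0005,0,-0.003,0],[1,0,0,0,0]]' 20;python3 rel.py; python3 -m jog '[[1,0.001,0,-0.003,0],[1,0,0,0,0]]' 20;python3 rel.py
```

```text
clock: 16.65
tcp_pos: [0.6216, 0.0005, 0.0648]
orientation: [-0.002, 0.141, 0.99, 0.0]
wrist_force: [5.8, -0.3, -17.7]
finger_gap: 0.0436
grip_force: 49.8
head 163.8 d 0.0253 lat -0.0002 z' -0.0102 F [  5.8  -0.3 -17.7]
clock: 16.82
tcp_pos: [0.6207, 0.0007, 0.0675]
orientation: [-0.002, 0.141, 0.99, 0.0]
wrist_force: [6.3, -0.4, -19.3]
finger_gap: 0.0433
grip_force: 49.0
head 163.8 d 0.0262 lat -0.0003 z' -0.0075 F [  6.3  -0.4 -19.3]
```

```bash
python3 -m jog '[[1,0.001,0,-0.003,0],[1,0.001,0,-0.003,0],[1,0.001,0,-0.003,0],[1,0,0,0,0]]' 20;python3 rel.py; python3 - <<'E'
from h import *
b=env.read_camera("side");a=env.read_camera("scene")
cv2.imwrite("pics/s4.png",cv2.hconcat([crop(a,235,150,100,130,4),crop(b,225,140,100,130,4)]))
E
```

```text
clock: 17.15
tcp_pos: [0.6183, 0.0013, 0.0768]
orientation: [-0.001, 0.141, 0.99, -0.0]
wrist_force: [7.9, -1.7, -18.0]
finger_gap: 0.0433
grip_force: 48.4
head 163.8 d 0.0287 lat -0.0004 z' 0.0018 F [  7.9  -1.7 -18. ]
```

View pics/s4.png

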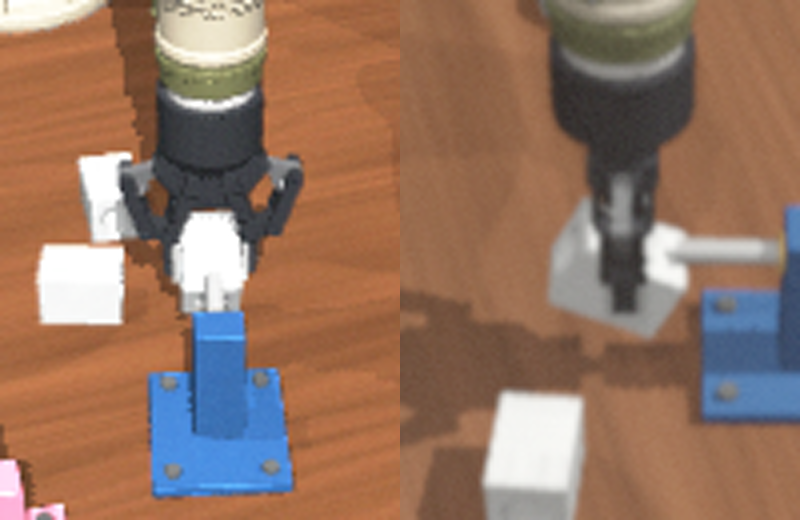

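The block is pivoting in the pads: in the side crop it is at (620,270), tilted roughly 35–40° with the recess end going down under the stub tip. Continuing.

```bash
python3 -m jog '[[1,0,0,-0.003,0],[1,-0.001,0,-0.003,0],[1,-0.001,0,-0.003,0],[1,0,0,0,0]]' 20;python3 rel.py;python3 -m jog '[[1,-0.0015,0,-0.002,0],[1,-0.0015,0,-0.002,0],[1,-0.001,0,-0.002,0],[1,0,0,0,0]]' 20;python3 rel.py
```

```text
clock: 17.58
tcp_pos: [0.6189, 0.0012, 0.085]
orientation: [-0.003, 0.141, 0.99, 0.0]
wrist_force: [4.9, -1.5, -20.1]
finger_gap: 0.0435
grip_force: 48.5
head 163.8 d 0.0281 lat -0.0004 z' 0.01 F [  4.9  -1.5 -20.1]
clock: 17.92
tcp_pos: [0.6211, 0.0005, 0.0924]
orientation: [-0.004, 0.141, 0.99, 0.0]
wrist_force: [-6.6, 1.4, -17.5]
finger_gap: 0.0436
grip_force: 48.2
head 163.8 d 0.0258 lat -0.0004 z' 0.0174 F [ -6.6   1.4 -17.5]
```

```bash
python3 -m jog '[[1,-0.0015,0,-0.001,0],[1,-0.0015,0,0,0],[1,0,0,0,0]]' 20;python3 rel.py; python3 - <<'E'
from h import *
b=env.read_camera("side");a=env.read_camera("scene")
cv2.imwrite("pics/s5.png",cv2.hconcat([crop(a,235,150,100,130,4),crop(b,225,140,100,130,4)]))
E
```

```text
clock: 18.17
tcp_pos: [0.622, 0.0002, 0.0935]
orientation: [-0.006, 0.14, 0.99, 0.0]
wrist_force: [-12.1, 3.8, -13.2]
finger_gap: 0.0432
grip_force: 48.8
head 163.9 d 0.0249 lat -0.0004 z' 0.0185 F [-12.1   3.8 -13.2]
```

View pics/s5.png

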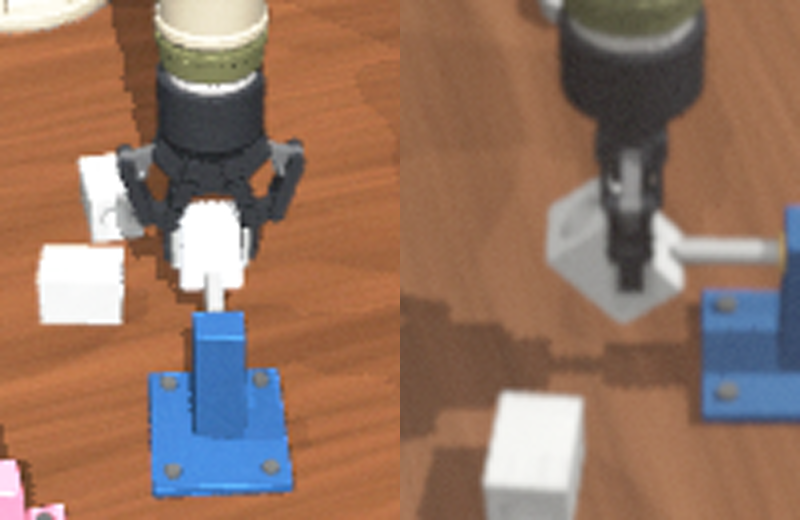

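```bash
python3 -m jog '[[1,-0.002,0,-0.001,0],[1,-0.002,0,-0.001,0],[1,0,0,0,0]]' 20;python3 rel.py;  python3 -m jog '[[1,-0.002,0,-0.001,0],[1,-0.002,0,-0.001,0],[1,0,0,0,0]]' 20;python3 rel.py
```

```text
clock: 18.52
tcp_pos: [0.6251, -0.0007, 0.096]
orientation: [-0.006, 0.14, 0.99, 0.0]
wrist_force: [-14.5, 3.8, -10.0]
finger_gap: 0.0433
grip_force: 48.0
head 163.9 d 0.0216 lat -0.0004 z' 0.021 F [-14.5   3.8 -10. ]
clock: 18.77
tcp_pos: [0.629, -0.0018, 0.0984]
orientation: [-0.006, 0.14, 0.99, 0.0]
wrist_force: [-16.4, 3.5, -7.2]
finger_gap: 0.0433
grip_force: 47.0
head 163.9 d 0.0176 lat -0.0004 z' 0.0234 F [-16.4   3.5  -7.2]
```

```bash
cat > ang.py <<'E'
from h import *
import sys
s=env.get_state();h=2*np.arctan2(s['orientation'][2],s['orientation'][1])
x=np.array([np.cos(h),np.sin(h),0]);n=np.array([x[1],-x[0],0]);n=n if n[1]<0 else -n
b=env.read_camera("side");o=s['tcp_pos']+np.array([0,0,.008])+.022*n
g=b["img"].astype(int);m=((g.min(2)>135)&(g.max(2)-g.min(2)<30)).astype(np.uint8)
u,v=proj(b,o);H,W=m.shape
mm=np.zeros_like(m);r=36;y0,x0=int(v)-r,int(u)-r;mm[y0:y0+2*r,x0:x0+2*r]=m[y0:y0+2*r,x0:x0+2*r]
pts=[]
for q,p in zip(*np.nonzero(mm)):
    O,d=ray(b,p,q);t=((o-O)@n)/(d@n);P=O+d*t-o;pts.append((P@x,P[2],g[q,p].min()))
pts=np.array(pts)
# ascii map: columns x away from stub->left ; rows z
for z in np.arange(.045,-.06,-.005):
    print("%4d "%round(z*1000),"".join((lambda k:"%4d"%k if k else "   .")(int(np.median(w)) if len(w:=pts[(abs(pts[:,0]-X)<.0025)&(abs(pts[:,1]-z)<.0025),2]) else 0) for X in np.arange(.05,-.05,-.005)))
E
python3 ang.py
```

```text
45     . 166 180 171 158 153 147   .   . 137 145 144   .   .   .   .   .   .   .   .
  40     . 168 177 156 158 155 155 149   .   .   .   .   .   .   .   .   .   .   .   .
  35     . 176 164 151 156 159 175 166   .   .   .   .   .   .   .   .   .   .   .   .
  30     . 177 165 147 157 173 180 162   .   .   .   .   .   .   .   .   .   .   .   .
  25     . 177 178 165 171 173 167 149   .   .   .   .   . 156   .   .   .   .   .   .
  20     . 181 178 175 164 156 152 148   .   .   .   .   . 180 165   .   .   .   .   .
  15     . 175 166 160 152 150 151 148   .   .   .   .   . 192 192 169 189 189 183 181
  10     . 158 153 152 151 151 151 148   .   .   .   .   . 174 204 205 205 206 204 204
   5     . 142 149 152 151 151 151 146   .   .   .   . 150 168 178 188 190 191 192 192
   0     .   . 149 151 152 152 152 148   .   .   .   . 176 182 146 147 150 150 153 156
  -5     .   . 145 151 151 151 151 148   .   .   .   . 166 206 169   .   .   .   .   .
 -10     .   .   . 148 151 151 151 150 137   .   .   . 166 210 175   .   .   .   .   .
 -15     .   .   . 144 151 152 149 149 136   .   .   . 150 191 179   .   .   .   .   .
 -20     .   .   .   . 148 151 152 152 139   .   .   . 142 162 181   .   .   .   .   .
 -25     .   .   .   . 140 150 154 150 141   .   .   . 141 145 151   .   .   .   .   .
 -30     .   .   .   .   . 150 153 152 145 144 142 140 137   .   .   .   .   .   .   .
 -35     .   .   .   .   . 136 153 153 150 142 141   .   .   .   .   .   .   .   .   .
 -40     .   .   .   .   .   . 144 147 138   .   .   .   .   .   .   .   .   .   .   .
 -45     .   .   .   .   .   .   .   .   .   .   .   .   .   .   .   .   .   .   .   .
 -50     .   .   .   .   .   .   .   .   .   .   .   .   .   .   .   .   .   .   .   .
 -55     .   .   .   .   .   .   .   .   .   .   .   .   .   .   .   .   .   .   .   .
```

The block is at about 63° (27° from vertical), beyond its tipping point. I'll back off, set its recessed end down on clear bench so the flat end squares it, then regrip.

```bash
python3 -m jog '[[1,0.01,0,0,0],[1,0.025,0,0,0],[1,0.025,0,0,0],[1,0,0.025,0,0],[1,0,0.025,0.01,0]]' 50
python3 -m jog '[[1,0,0,0.018,0],[1,0,0,0.018,0],[1,0,0,0.01,0],[1,0,0,0.004,0],[1,0,0,0,0]]';  python3 ang.py
```

```text
clock: 19.23
tcp_pos: [0.5942, 0.061, 0.0947]
orientation: [0.005, 0.142, 0.99, 0.0]
wrist_force: [1.5, 0.0, -2.0]
finger_gap: 0.0437
grip_force: 53.5
clock: 19.65
tcp_pos: [0.5928, 0.061, 0.0399]
orientation: [0.001, 0.141, 0.99, 0.0]
wrist_force: [-0.9, -1.1, -2.6]
finger_gap: 0.0436
grip_force: 53.5
  45     . 157 178 178 162 154 147   .   . 145   .   .   .   .   .   .   .   .   .   .
  40     . 166 178 161 159 156 152   .   .   .   .   .   .   .   .   .   .   .   .   .
  35     . 171 171 149 158 159 165   .   .   .   .   .   .   .   .   .   .   .   .   .
  30     . 174 170 146 158 169 172   .   .   .   .   .   . 179   .   .   .   .   .   .
  25     . 176 173 162 171 171 159   .   .   .   .   .   . 197 185   .   .   .   .   .
  20   145 178 181 175 171 155 150   .   .   .   .   . 178 211 192   .   .   .   .   .
  15   155 175 164 158 154 152 145   .   .   .   .   . 189 211 202   .   .   .   .   .
  10   140 155 151 152 151 151 146   .   .   .   .   . 187 212 200   .   .   .   .   .
   5     . 145 149 152 152 151 145   .   .   .   .   . 193 218 201   .   .   .   .   .
   0     .   
[... 330 characters left out ...]
   .
 -20     .   .   .   . 145 150 152 151   .   .   .   . 143 168 176   .   .   .   .   .
 -25     .   .   .   .   . 149 152 152 141 140 138 140 140 149 161   .   .   .   .   .
 -30     .   .   .   .   . 145 153 153 144 145 142 137   .   .   .   .   .   .   .   .
 -35     .   .   .   .   . 141 152 153 145 143   .   .   .   .   .   .   .   .   .   .
 -40     .   .   .   .   .   . 145 144   .   .   .   .   .   .   .   .   .   .   .   .
 -45     .   .   .   .   .   .   .   .   .   .   .   .   .   .   .   .   .   .   .   .
 -50     .   .   .   .   .   .   .   .   .   .   .   .   .   .   .   .   .   .   .   .
 -55     .   .   .   .   .   .   .   .   .   .   .   .   .   .   .   .   .   .   .   .
```

```bash
python3 -m jog '[[1,0,0,0.004,0],[1,0,0,0.003,0],[1,0,0,0,0]]' 20; python3 -m jog '[[1,0,0,0.002,0],[1,0,0,0.002,0],[1,0,0,0,0]]'; python3 -m jog '[[1,0,0,0.002,0],[1,0,0,0.002,0],[1,0,0,0,0]]'; python3 ang.py | tail -17
```

```text
clock: 19.95
tcp_pos: [0.5959, 0.0605, 0.0369]
orientation: [0.005, 0.141, 0.99, 0.0]
wrist_force: [-1.2, -0.8, 16.4]
finger_gap: 0.043
grip_force: 56.4
clock: 20.2
tcp_pos: [0.5982, 0.0598, 0.0354]
orientation: [0.007, 0.141, 0.99, -0.0]
wrist_force: [-1.5, -3.3, 26.3]
finger_gap: 0.0436
grip_force: 58.4
clock: 20.45
tcp_pos: [0.6012, 0.0589, 0.0332]
orientation: [0.01, 0.142, 0.99, -0.001]
wrist_force: [0.6, -5.2, 30.3]
finger_gap: 0.0434
grip_force: 59.5
  25     . 180 182 178 173 164 151   .   .   .   .   .   . 170   .   .   .   .   .   .
  20   153 172 167 160 154 152 146   .   .   .   .   .   . 186   .   .   .   .   .   .
  15     . 148 151 150 152 152 150   .   .   .   .   . 143 191   .   .   .   .   .   .
  10     . 138 151 150 151 151 147   .   .   .   .   . 144 195   .   .   .   .   .   .
   5     .   . 148 151 152 152 149   .   .   .   .   . 149 195   .   .   .   .   .   .
   0     .   . 141 151 152 151 146   .   .   .   .   . 179 198   .   .   .   .   .   .
  -5     .   .   . 149 152 151 150 144   .   .   .   . 179 198   .   .   .   .   .   .
 -10     .   .   . 146 152 152 149 146   .   .   .   . 177 198   .   .   .   .   .   .
 -15     .   .   . 143 150 153 151 149 138   .   .   . 164 194   .   .   .   .   .   .
 -20     .   .   .   . 148 151 154 151 140   .   .   . 149 176   .   .   .   .   .   .
 -25     .   .   .   . 149 152 152 152 142 137 136   . 142 151   .   .   .   .   .   .
 -30     .   .   .   . 140 152 153 152 140   .   .   .   .   .   .   .   .   .   .   .
 -35     .   .   .   .   . 149 152 145   .   .   .   .   .   .   .   .   .   .   .   .
 -40     .   .   .   .   . 138 139   .   .   .   .   .   .   .   .   .   .   .   .   .
 -45     .   .   .   .   .   .   .   .   .   .   .   .   .   .   .   .   .   .   .   .
 -50     .   .   .   .   .   .   .   .   .   .   .   .   .   .   .   .   .   .   .   .
 -55     .   .   .   .   .   .   .   .   .   .   .   .   .   .   .   .   .   .   .   .
```

Squaring is progressing (about 22° left) but the force is at 30 N, so I'll ease off and let the block settle upright on its flat end.

```bash
python3 -m jog '[[1,0,0,-0.003,0],[-0.1,0,0,0,0],[-0.2,0,0,0,0],[-0.25,0,0,0,0],[-0.3,0,0,0,0]]' 20; python3 -m jog '[[-0.4,0,0,0,0],[-0.4,0,0,0,0],[-0.4,0,0,0,0]]'; python3 ang.py; python3 - <<'E'
from h import *
b=env.read_camera("side");a=env.read_camera("scene")
cv2.imwrite("pics/s6.png",cv2.hconcat([crop(a,235,120,100,130,4),crop(b,215,140,100,130,4)]))
E
```

```text
clock: 20.92
tcp_pos: [0.5914, 0.0613, 0.0264]
orientation: [-0.0, 0.141, 0.99, -0.0]
wrist_force: [-0.2, 0.3, 0.2]
finger_gap: 0.0557
grip_force: 0.0
clock: 21.17
tcp_pos: [0.5915, 0.0614, 0.0263]
orientation: [-0.0, 0.141, 0.99, -0.0]
wrist_force: [-0.7, 0.6, -0.1]
finger_gap: 0.0601
grip_force: 0.0
  45     .   .   .   .   .   .   .   .   . 138   .   .   . 165 226 232 181   .   .   .
  40     .   .   .   .   .   .   .   .   .   .   .   .   . 184 234 231 181   .   .   .
  35     .   .   .   .   .   .   .   .   .   .   .   . 151 211 229 226 176   .   .   .
  30     .   .   .   .   .   .   .   .   .   .   .   . 147 188 200 197 163   .   .   .
  25     .   .   .   .   .   .   .   .   .   .   .   .   . 148 156 156   .   .   .   .
  20     .   .   .   .   .   .   .   .   .   .   .   .   . 141 150 159   .   .   .   .
  15     .   .   .   .   .   .   .   .   .   .   .   .   . 144 150 159   .   .   .   .
  10     .   .   .   .   .   .   .   .   .   .   .   .   . 146 153 158   .   .   .   .
   5     .   .   .   .   .   .   .   .   .   .   .   .   . 150 152 157   .   .   .   .
   0     .   .
[... 329 characters left out ...]
   .
 -20     .   .   .   .   .   .   . 144   .   .   .   . 141 150 153 143   .   .   .   .
 -25     .   .   .   .   .   .   . 145 140   .   .   . 140 152 152 149   .   .   .   .
 -30     .   .   .   .   .   .   . 137 137   .   .   .   . 140 143 136   .   .   .   .
 -35     .   .   .   .   .   .   .   .   .   .   .   .   .   .   .   .   .   .   .   .
 -40     .   .   .   .   .   .   .   .   .   .   .   .   .   .   .   .   .   .   .   .
 -45     .   .   .   .   .   .   .   .   .   .   .   .   .   .   .   .   .   .   .   .
 -50     .   .   .   .   .   .   .   .   .   .   .   .   .   .   .   .   .   .   .   .
 -55     .   .   .   .   .   .   .   .   .   .   .   .   .   .   .   .   .   .   .   .
```

View pics/s6.png

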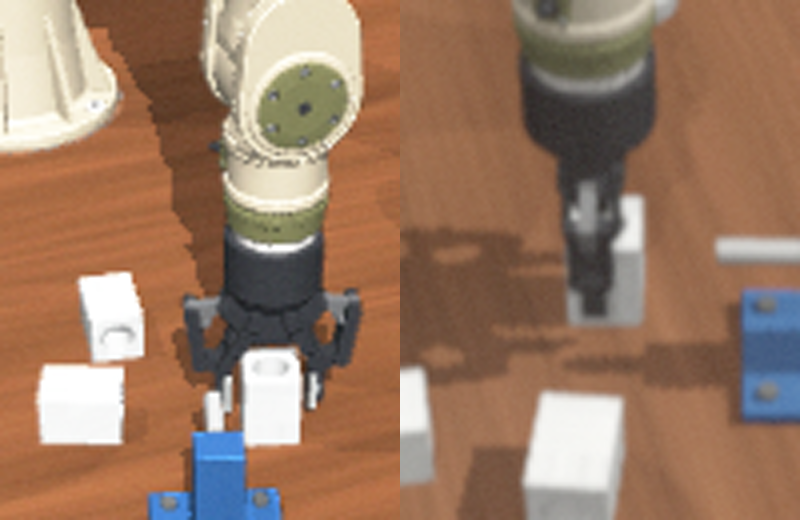

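The block now stands upright with the bore visible on top (scene crop (268,370)), about 6 mm off the grip centre towards the stand. I'll centre, regrip and lift.

```bash
python3 -m jog '[[-0.4,-0.006,0,0,0],[-0.4,0,0,0,0],[1,0,0,0,0],[1,0,0,0,0],[1,0,0,0,0]]' 60; python3 -m jog '[[1,0,0,0,0],[1,0,0,0,0],[1,0,0,0,0]]' 60
python3 -m jog '[[1,0,0,-0.01,0],[1,0,0,-0.03,0],[1,0,0,-0.035,0],[1,0,0,-0.035,0],[1,0,0,-0.035,0]]'
python3 -m jog '[[1,0,0,-0.03,0],[1,0,0,-0.02,0],[1,0,0,-0.01,0],[1,0,0,0,0],[1,0,0,0,0]]'
python3 -m jog '[[1,0,0,0,0],[1,0,0,0,0],[1,0,0,0,0],[1,0,0,0,0],[1,0,0,0,0]]'
python3 - <<'E'
from h import *
b=env.read_camera("side");a=env.read_camera("scene")
cv2.imwrite("pics/s7.png",cv2.hconcat([crop(a,225,50,100,130,4),crop(b,215,80,100,130,4)]))
E
```

```text
clock: 21.73
tcp_pos: [0.5981, 0.0597, 0.0271]
orientation: [0.0, 0.141, 0.99, 0.0]
wrist_force: [1.4, -0.0, 0.1]
finger_gap: 0.0437
grip_force: 61.6
clock: 21.98
tcp_pos: [0.5981, 0.0597, 0.0271]
orientation: [0.001, 0.141, 0.99, 0.0]
wrist_force: [1.9, 0.1, 0.9]
finger_gap: 0.0433
grip_force: 61.6
clock: 22.4
tcp_pos: [0.5961, 0.0596, 0.1729]
orientation: [-0.001, 0.141, 0.99, -0.0]
wrist_force: [0.4, 1.3, -3.6]
finger_gap: 0.0433
grip_force: 61.6
clock: 22.82
tcp_pos: [0.5971, 0.0596, 0.2311]
orientation: [-0.001, 0.141, 0.99, -0.0]
wrist_force: [-0.2, 0.3, -3.1]
finger_gap: 0.0435
grip_force: 61.7
clock: 23.23
tcp_pos: [0.5973, 0.0596, 0.231]
orientation: [-0.001, 0.141, 0.99, -0.0]
wrist_force: [0.3, 1.0, -2.5]
finger_gap: 0.0436
grip_force: 61.7
```

View pics/s7.png

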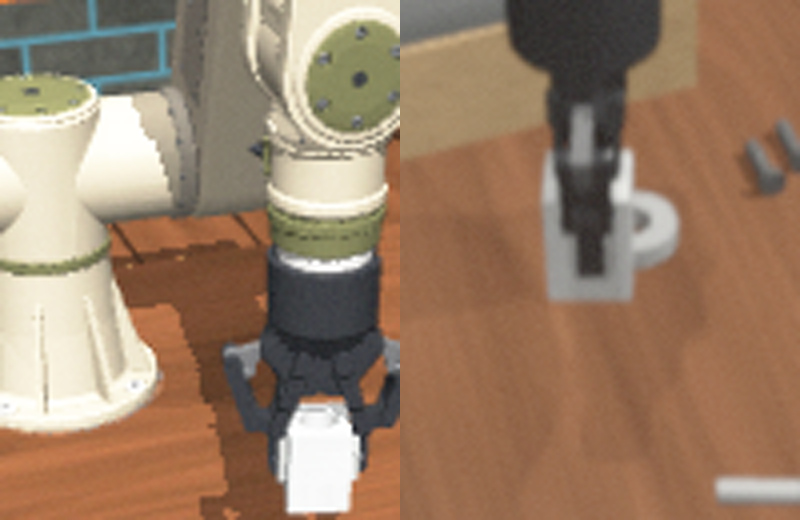

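The block is upright in the gripper with the bore up. Its bottom is at about 0.20 m and the arm is still.

```bash
python3 -c "
from workcell import env
print(abs(env.get_state()['qvel']).max());print(env.hand_in())"
```

```text
0.005028196260924899
the job is handed in; nothing more can be done
None
```

I found the deep bore by feel on the blue stub, turned the block so that bore faces straight up, and handed in with it held still, its underside about 20 cm above the bench (about 23 s used); to turn it I levered it under the stub tip, stood it on the bench and regripped it there.

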